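# Aim the loading chute at the hopper wagon and lock it with the knob under the shelf

## Task

Swing the wooden loading chute round until its open lower end is over the middle of the open hopper wagon, then lock it there by turning the four-spoke knob under the shelf until it grips firmly, without overtightening the wooden thread. Leave the wagon and the other toys where they stand, and let go of everything at the end.

Things in the scene. Friction and masses are not known exactly. Their poses are not given: they have to be found in the camera images.
- station: Loading station of plain wood, fixed. Origin on the table under the chute's pivot, z up, x away from the robot (yaw varies about 0.2 rad). A shelf runs from the pivot along its -y to a ladder tower (215 mm tall, within x +-55, y -245 to -165 mm); a track lies beyond it. Under the shelf are only the knob and, from y = -115 mm on, a brace.
- shelf_end (a point): Middle of the underside of the shelf's free rounded end (radius 20 mm), 88 mm above the table, on the axis of chute and knob. The shelf is 40 mm wide (station x) and 12 mm thick, its top 100 mm above the table. No other part of the station stands round this end.
- track (a point): Top of the wooden track, 12 mm above the table, abreast of the pivot: 190 mm from it along the station's x. The track is 40 mm wide and runs straight along the station's y, from y = -250 to 290 mm.
- chute: The chute: a plain wooden trough carried by a flat bar (26 mm wide, top 106 mm above the table) from a hub disc (radius 20 mm, 100 to 110 mm above the table) on the shelf's end. Origin = the station's, x along the trough: 44 mm wide outside, from 62 mm (closed end, wall top 125 mm above the table) sloping to 193 mm from the pivot (open lower end, wall top 99 mm, underside 78 mm).
- chute_swing (a joint): Angle (rad) of the wooden chute about the vertical pivot: 0 = along the station's +x, positive = counterclockwise from above, range -0.6 to 1.75. With the knob loose it swings at about 1 N pushed 130 mm from the pivot and stays where left.
- chute_lip (a point): The middle of the trough's floor at its open lower end, 193 mm from the chute's axis, about 82 mm above the table.
- hopper_wagon: Open black hopper wagon on the track, the only open box on wheels, loose, about 220 g. 58 mm wide, 100 mm long (along the track), walls 4 mm, rim 65 mm above the table. Origin under its middle at wheel-bottom height, y along the track. Its place along the track varies.
- wagon_mouth (a point): The middle of the hopper wagon's open top, at rim height (65 mm above the table).
- knob: Four-spoke wooden knob, a nut on the pivot bolt, hanging under the shelf's end; origin on its axis 54 mm above the table, spokes along its +-x and +-y. Hub 34 mm across, 54 to 86 mm above the table. Spokes: dowels 11 mm thick, centre lines 74 mm above the table, ends 64 mm from the axis, so 44 mm beyond the shelf's end.
- knob_turn (a joint): Turn (rad) of the knob; grows as it is tightened, counterclockwise seen from above (on the robot's side the spokes move to the station's -y). At 0 the spokes lie along the station's x and y axes, both ways. How far it turns before the bolt bites is not known: 0.2 to 2.7 rad from the start.
- knob_axis (a point): Point on the knob's axis at the spokes' height, 74 mm above the table. Stiff wooden thread: free running takes about 5 N pushed square on a spoke 50 mm from the axis. After the bite the push that keeps it turning climbs by 6 to 8 N per rad: 7 to 9 N is firm, over 11 N overtight. When the finger halts, part of the push eases off; the knob stays put.
- pivot_bolt: Wooden pivot bolt: its round head, 24 mm across and 9 mm high, stands above the chute's hub; the knob draws it down, 2 mm per rad, until it presses the hub on the shelf. It must clamp with 40 to 150 N (60 to 110 N is firm). The origin lies on its axis and does not follow the thread; it does not tell how much slack there is under the head.
- engine: Bystander: battered blue wooden engine, 92 mm long, 72 mm high, on the track at the tower's side of the hopper wagon.
- log_truck: Bystander: low flat wagon with four stakes, 92 mm long, on the track on the other side of the hopper wagon, carrying the logs.
- logs: Bystander: green wooden log load, 80 mm long, 26 mm thick, lying on the log truck.
- ball_crate: Bystander: small open wooden crate, 60 mm square and 26 mm high, near the track to the left of the shelf's end.
- ball_center (a point): Bystander: centre of the yellow wooden cargo ball, 30 mm diameter, in the small crate.
- fir_tree: Bystander: wooden fir tree, 105 mm high, between the shelf and the track.
- fir_tree_small: Bystander: wooden fir tree, 85 mm high, at the left of the table.
- signal: Bystander: wooden semaphore signal, 103 mm high, at the left of the table.
- signal_house: Bystander: small wooden house, 90 x 70 mm, 100 mm high, at the right of the table.
Mind the look-alikes: they are no part of the job. Leave any purple or red look-alike of the hopper_wagon alone.

How it is judged:
On the way, in this order (a step that is already met when the one before it is completed fails the run):
1. the chute's lower end is over the middle of the hopper wagon (horizontal distance between chute_lip and wagon_mouth below 0.02 m), for 0.3 s.
2. the knob is tightened until the bolt clamps the chute there (contact force between pivot_bolt and chute above 40 N and horizontal distance between chute_lip and wagon_mouth below 0.02 m), for 0.2 s.
At the end, for the whole second after the job is handed in: The chute's lip is within 20 mm (seen from above) of the middle of the hopper wagon's mouth, the pivot bolt clamps the chute with 40 to 150 N after the knob has been let go, the wagon stands upright on the track, and nothing moves (all of step 2 and contact force between pivot_bolt and chute below 150 N and angle between hopper_wagon's own z axis and vertical below 0.1 rad and velocity of joint chute_swing between -0.02 and 0.02 rad/s and linear speed of hopper_wagon below 0.02 m/s); the robot touches nothing.
It fails at once if the wooden thread is overtightened (over 150 N of clamping) (contact force between pivot_bolt and chute above 150 N).
It fails at once if the knob is forced (over 30 N on it) (contact force between any of the fingers, the arm and knob above 30 N).
It fails at once if the hopper wagon is shifted by more than 15 mm (distance of hopper_wagon from where it was at the start of the episode above 0.015 m).
It fails at once if another toy is disturbed (moved by more than 25 mm) (distance of any of engine, log_truck, logs, ball_crate, fir_tree, fir_tree_small, signal, signal_house from where it was at the start of the episode above 0.025 m or distance of ball_center from where it was at the start of the episode above 0.035 m).
It also fails if it takes over 72 s, if anything falls off the work surface, if the arm or the gripper's body presses on something with over 40 N, if the wrist force passes 120 N, or if a joint passes its speed limit or range.

## Robot

A 7-joint arm with a two-finger parallel gripper is mounted at the origin on the work surface. World frame = base frame: x ahead of the robot, y to its left, z up, the work surface at z = 0. Lengths are in m, angles in rad, forces in N, time in s.
With the tool pointing down it reaches from about 0.4 to 0.85 m from the base axis. Payload 10.4 kg.
Tool frame: the origin (TCP) lies on the mounting face of the last link; the fingertips stand r.tips_ahead ahead of it and the grasp point (between the pads) lies 164 mm ahead of it (r.tips_ahead is the distance from the TCP to the fingertips, in m); z points along the fingers, y is the line along which they close (so a half turn about z gives the same grasp; the last joint's range is limited). The gripper opens to 87 mm and grips with 3 to 60 N. Pads are 19 mm wide; open, the fingers measure 117 mm over their backs; the gripper's body (75 mm by 190 mm) begins 51 mm behind the grasp point.
Start: joints at [-1.126, 0.332, -0.065, 1.46, 0.022, 1.35, -0.088], TCP at [0.282, 0.558, 0.405] pointing down, gripper open.
Joint ranges: [-2.6, 2.6], [-0.5, 2.12], [-1.47, 1.34], [0.16, 2.42], [-1.27, 4.41], [0.06, 2.06], [-2.6, 2.6]. Speed limits (rad/s): [2.22, 2.22, 2.79, 2.79, 3.14, 3.14, 3.14].

## Interface

Orientations are given as a unit quaternion [x, y, z, w].
In Python, from bench import telemetry, imaging, job, r gives the robot as it stands.
- The arm moves only by the tool move_arm, never from a script. Its argument "steps" is a list of rows, each an object of numbers: "dx", "dy", "dz": the shift along the tool's x, y, z in cm; "spin": the turn about the tool's z in rad. In form: [{"dx": .., "dy": .., "dz": .., "spin": ..}, ...]. A call has 1 to 12 rows; each row shifts and turns the commanded pose from where the row before left it, along the tool's axes as they then stand; what a row does not reach is not made up. A row lasts 1/10 s, in which the tool goes at most 50 mm and 8.59 degrees, less where a joint would pass 70% of its speed; a pose out of reach is approached as far as the arm can. A call with a gripper value outside its range is refused whole. "claw" is the finger opening in cm, from 0 to 8.7, set as the call begins (left out, the last holds). The fingers move at their own pace and stop on an object; "squeeze" is the grip in N (left out, the last holds). Time passes only in rows, so rows that do not move let the fingers close. It gives the time, the measured TCP pose, the force, the opening and the grip force at its end, in the units of the state.
- telemetry.read_state(): the state, without advancing time (a new reading comes with each control period).
- imaging.camera(name): name is "scene" or "top"; returns a dict with "img" (480x640x3 uint8, red, green, blue), "camera_matrix" (3x3 intrinsics, pixels), "R" (3x3) and "t" (3): a world point X has camera coordinates R X + t. Camera axes: x right, y down, z forward; pixel columns grow to the right and rows downward; lengths in m; the calibration is good to about 2 mm. A picture is of the moment at which its call begins. There is no depth.
- job.close_job(): hands the job in; it is judged then, once.
The state is a dict: "time": time; "joint_positions": joint angles; "joint_vel": joint speeds; "joint_torque": joint torques, N m; "ee_pos": TCP position; "eef_rot": TCP orientation; "ft_force": force on the tool from outside, world axes, zero at the start; "torque": the same for the moment, N m; "width": finger opening in m; "grip_force": force on a finger pad.
Only numpy, scipy, OpenCV 4.12 (cv2) and the standard library are available. Lean on these libraries where they do the work, as an engineer would, in place of code of your own. Each camera call takes 0.05 s, during which the arm holds its last target. There are 200 camera calls.

## Working session

There is one attempt and no reset: what is moved stays moved. The work goes in short steps, Python scripts to look and compute and a tool call to move; the robot and the scene stay as the last step left them, time stands still between calls to the robot, and variables do not carry over. Pictures are saved under pics/ and viewed, at most 10 in all, crops included, and the job is handed in when it is done.

Besides the shell and the picture viewer there is one more tool, called after "Call:" in YAML: its name, and indented under it one key for each argument. move_arm: Moves the arm, as the interface text tells. Its arguments: {"type":"object","properties":{"steps":{"type":"array","items":{"type":"object","properties":{"dx":{"type":"number"},"dy":{"type":"number"},"dz":{"type":"number"},"spin":{"type":"number"}}}},"claw":{"type":"number"},"squeeze":{"type":"number"}},"required":["steps"]}

```bash
mkdir -p pics; cat > h.py <<'E'
import numpy as np, cv2
from bench import telemetry, imaging, job, r
def snap(n,f):
    c=imaging.camera(n); cv2.imwrite(f,cv2.cvtColor(c["img"],cv2.COLOR_RGB2BGR)); np.savez(''+n+'.npz',**c); return c
def ld(n): return np.load(''+n+'.npz')
def back(c,u,v,z):
    K,R,t=c["camera_matrix"],c["R"],c["t"]; o=-R.T@t; d=R.T@np.linalg.inv(K)@np.array([u,v,1.]); return o+d*(z-o[2])/d[2]
def proj(c,X):
    p=c["camera_matrix"]@(c["R"]@np.asarray(X,float)+c["t"]); return p[:2]/p[2]
E
python3 - <<'E'
from h import *
for n in("scene","top"):
    c=snap(n,f'pics/{n}0.png'); print(n,-c["R"].T@c["t"],c["R"].round(2).tolist())
s=telemetry.read_state(); print(s, r.tips_ahead)
E
```

```text
scene [ 1.51624226 -0.6209841   0.88030917] [[0.54, 0.84, 0.01], [0.49, -0.3, -0.82], [-0.69, 0.45, -0.57]]
top [ 0.31361261 -0.0051846   1.29813314] [[0.1, -0.99, -0.0], [-0.97, -0.1, -0.21], [0.21, 0.03, -0.98]]
{'time': 0.1, 'joint_positions': array([-1.12559493,  0.33283309, -0.06472053,  1.46086822,  0.02162741,
        1.34987166, -0.08852222]), 'joint_vel': array([-6.83678665e-04, -1.21924815e-03, -1.10704009e-03, -3.32892687e-03,
        1.09038214e-03,  1.02429858e-04, -8.97374865e-06]), 'joint_torque': array([ 2.05523938e-03, -6.24537849e+01,  2.47335818e-02, -3.90723288e+01,
       -6.13318942e-02,  3.65064398e-02,  3.94577000e-05]), 'ee_pos': array([0.28176627, 0.55775953, 0.40401295]), 'eef_rot': array([ 2.31762693e-01,  9.72772143e-01, -6.32171663e-04, -1.11169750e-04]), 'ft_force': array([ 0.43695821, -0.39186019, -0.76564045]), 'torque': array([-0.02980978, -0.08605266,  0.02818099]), 'grip_force': 0.0, 'width': 0.0871952978176496} 0.1822
```

View pics/scene0.png

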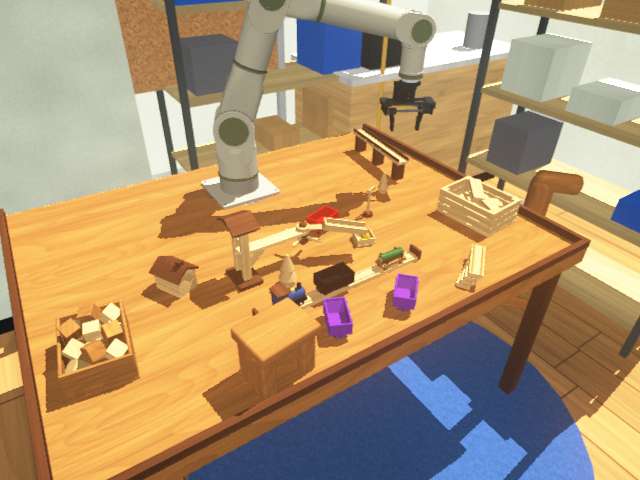

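View pics/top0.png

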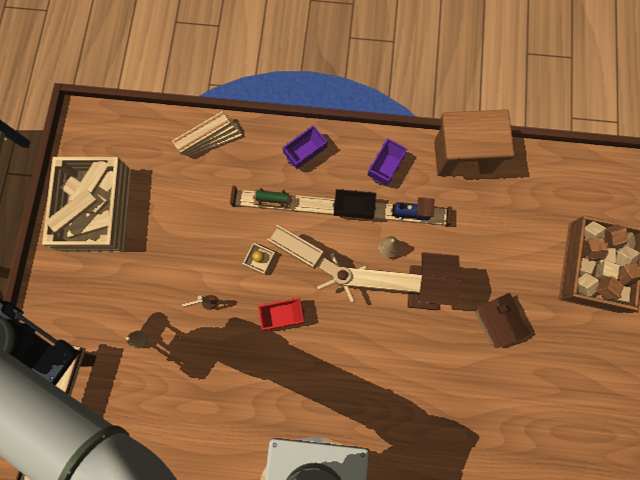

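The open black wagon is at top (355,204), on the track between the blue engine (412,210) and the log truck (272,198). The look-alikes are purple boxes at (305,147) and (388,162) and a red box at (281,314). The pivot is near (344,276), and the chute runs to about (275,240). I'll check in an enlarged crop.

```bash
python3 - <<'E'
from h import *
a=ld('top')["img"][175:325,220:420,::-1]; cv2.imwrite('pics/c1.png',cv2.resize(a,None,fx=4,fy=4,interpolation=cv2.INTER_CUBIC))
E
```

```text
(no output)
```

View pics/c1.png

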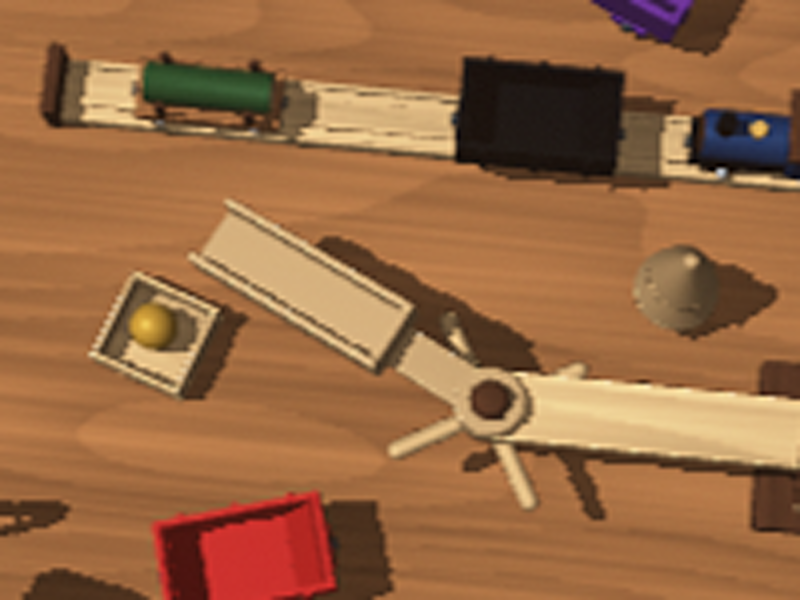

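```bash
cat > m.py <<'E'
from h import *
c=ld('top')
def b(u,v,z): return back(c,220+u/4,175+v/4,z)
P=b(492,399,.119); print('pivot',P, b(491,402,.11))
for n,a,e,z in(('trackfar',(85,60),(460,94),.012),('tracknear',(85,123),(455,156),.012),('shelffar',(530,372),(790,395),.1),('shelfnear',(520,441),(750,463),.1)):
    p,q=b(*a,z),b(*e,z); d=p-q; print(n,p,q,'yaw',np.arctan2(-d[0],d[1]))
for q in((462,57),(625,72),(618,174),(457,160)): print('rim',b(*q,.065), 'low',b(*q,.02))
for q in((392,452),(528,503),(450,318),(580,370)):
    d=b(*q,.074)-P; print('spoke',np.hypot(*d[:2]),np.arctan2(d[1],d[0]))
for q,z in(((229,201),.099),((190,256),.099),((412,305),.125),((378,371),.125)):
    d=b(*q,z)-P; print('chute',np.hypot(*d[:2]),np.arctan2(d[1],d[0]),d)
print('crate',[b(*q,.026) for q in((137,272),(218,311),(182,397),(92,353))])
print('tree',b(690,258,.105))
print('red',[b(*q,.065) for q in((155,522),(318,494),(333,590))])
E
python3 m.py
```

```text
pivot [ 0.49905375 -0.01621286  0.119     ] [ 0.49868372 -0.01589463  0.11      ]
trackfar [0.70835918 0.26426813 0.012     ] [0.71010654 0.02216133 0.012     ] yaw 0.007217189482281481
tracknear [0.66662128 0.25847164 0.012     ] [0.66886691 0.02122999 0.012     ] yaw 0.009465304558511021
shelffar [ 0.52000611 -0.03676051  0.1       ] [ 0.52189539 -0.18735957  0.1       ] yaw 0.012544381186743454
shelfnear [ 0.47939751 -0.03475743  0.1       ] [ 0.48020748 -0.1671559   0.1       ] yaw 0.00611758799128867
rim [0.71755182 0.02217607 0.065     ] low [0.73229254 0.02317453 0.02      ]
rim [ 0.7180924  -0.07851554  0.065     ] low [ 0.73285284 -0.08119156  0.02      ]
rim [ 0.65299834 -0.07965383  0.065     ] low [ 0.66538334 -0.08237139  0.02      ]
rim [0.65183771 0.018676   0.065     ] low [0.66418035 0.01954673 0.02      ]
spoke 0.06268722422454769 2.073152842679884
spoke 0.05855098485008466 -2.657778474132063
spoke 0.06047814536521764 0.5026003451177213
spoke 0.05860071597982349 -1.0405404941752905
chute 0.19603508309887763 1.006402125120852 [ 0.10485996  0.16563255 -0.02      ]
chute 0.1969835251708129 1.2102773763864065 [ 0.06948788  0.18432022 -0.02      ]
chute 0.07010203160237628 0.8090788929294325 [0.04838199 0.05072946 0.006     ]
chute 0.06646693916111229 1.4434813980533687 [0.00843939 0.06592898 0.006     ]
crate [array([0.57059065, 0.21015847, 0.026     ]), array([0.55118179, 0.15696966, 0.026     ]), array([0.49553497, 0.17227777, 0.026     ]), array([0.51707487, 0.2310092 , 0.026     ])]
tree [ 0.59573846 -0.12325148  0.105     ]
red [array([0.414747  , 0.17314045, 0.065     ]), array([0.44086224, 0.07975887, 0.065     ]), array([0.38611555, 0.0646725 , 0.065     ])]
```

Estimates:
- **Pivot:** (0.499, -0.016).
- **Wagon mouth:** (0.689, -0.028), so the chute has to go from 1.108 to -0.065 rad (world).
- **Spokes:** 29° + k·90°.

Plan: straddle the trough at r = 0.13 and grip it lightly, swing it in an arc, then push the knob spokes with the closed fingers.

Call:
move_arm:
  steps:
    - {"dx": -3.77, "dy": -2.38}
    - {"dx": -3.77, "dy": -2.38}
    - {"dx": -3.77, "dy": -2.38}
    - {"dx": -3.77, "dy": -2.38}
    - {"dx": -3.77, "dy": -2.38}
    - {"dx": -3.77, "dy": -2.38}
    - {"dx": -3.77, "dy": -2.38}
    - {"dx": -3.77, "dy": -2.38}
    - {"dx": -3.77, "dy": -2.38}
    - {"dx": -3.77, "dy": -2.38}
    - {"dx": -3.77, "dy": -2.38}
    - {"dx": -3.77, "dy": -2.38}
  claw: 8.7

```text
$.steps[0]: bad value
```

Call:
move_arm:
  steps:
    - {"spin": 0.13}
    - {"spin": 0.13}
    - {"spin": 0.13}
    - {"spin": 0.13}
    - {"spin": 0.13}
    - {"spin": 0.13}
    - {"spin": 0.13}
    - {"spin": 0.13}
    - {"spin": 0.13}
    - {"spin": 0.13}
    - {"spin": 0.13}
    - {"spin": 0.13}

```text
$.steps[0]: bad value
```

```bash
cat >> h.py <<'E'
PV=np.array([.499,-.016])
def goto(x,y,z,psi):
    s=telemetry.read_state(); q=s["eef_rot"]; p=s["ee_pos"]
    from scipy.spatial.transform import Rotation as Ro
    M=Ro.from_quat(q).as_matrix(); ps=np.arctan2(M[1,0],M[0,0])
    d=M.T@(np.array([x,y,z])-p)*100
    print('t',s["time"],'p',p.round(4),'psi',ps.round(3),'tilt',M[:,2].round(3),'need cm',d.round(2),'spin',round((ps-psi+np.pi)%(2*np.pi)-np.pi,3),'j7',s["joint_positions"][6].round(2))
def knob():
    s=telemetry.read_state(); F=s["ft_force"];T=s["torque"];d=s["ee_pos"][:2]-PV
    print('F',F.round(2),'T',T.round(3),'Mz knob',(T[2]+d[0]*F[1]-d[1]*F[0]).round(3),'Fcross only',(d[0]*F[1]-d[1]*F[0]).round(3),'r',np.hypot(*d).round(4),'ang',np.arctan2(d[1],d[0]).round(3),'t',s["time"])
E
python3 -c "
from h import *
goto(.557,.100,.267,1.108)"
```

```text
t 0.1 p [0.2818 0.5578 0.404 ] psi 2.674 tilt [-0.001 -0.001 -1.   ] need cm [-45.21 -28.43  13.74] spin 1.566 j7 -0.09
```

Call:
move_arm:
  steps:
    - {"dx": -3.77, "dy": -2.38, "dz": 0, "spin": 0}
    - {"dx": -3.77, "dy": -2.38, "dz": 0, "spin": 0}
    - {"dx": -3.77, "dy": -2.38, "dz": 0, "spin": 0}
    - {"dx": -3.77, "dy": -2.38, "dz": 0, "spin": 0}
    - {"dx": -3.77, "dy": -2.38, "dz": 0, "spin": 0}
    - {"dx": -3.77, "dy": -2.38, "dz": 0, "spin": 0}
    - {"dx": -3.77, "dy": -2.38, "dz": 0, "spin": 0}
    - {"dx": -3.77, "dy": -2.38, "dz": 0, "spin": 0}
    - {"dx": -3.77, "dy": -2.38, "dz": 0, "spin": 0}
    - {"dx": -3.77, "dy": -2.38, "dz": 0, "spin": 0}
    - {"dx": -3.77, "dy": -2.38, "dz": 0, "spin": 0}
    - {"dx": -3.77, "dy": -2.38, "dz": 0, "spin": 0}
  claw: 8.7

```text
time: 1.3
ee_pos: [0.5573, 0.0973, 0.4046]
eef_rot: [0.232, 0.973, -0.0, -0.0]
ft_force: [1.0, 0.4, -0.0]
width: 0.0869
grip_force: 0.0
```

Call:
move_arm:
  steps:
    - {"dx": 0, "dy": 0, "dz": 0, "spin": 0.13}
    - {"dx": 0, "dy": 0, "dz": 0, "spin": 0.13}
    - {"dx": 0, "dy": 0, "dz": 0, "spin": 0.13}
    - {"dx": 0, "dy": 0, "dz": 0, "spin": 0.13}
    - {"dx": 0, "dy": 0, "dz": 0, "spin": 0.13}
    - {"dx": 0, "dy": 0, "dz": 0, "spin": 0.13}
    - {"dx": 0, "dy": 0, "dz": 0, "spin": 0.13}
    - {"dx": 0, "dy": 0, "dz": 0, "spin": 0.13}
    - {"dx": 0, "dy": 0, "dz": 0, "spin": 0.13}
    - {"dx": 0, "dy": 0, "dz": 0, "spin": 0.13}
    - {"dx": 0, "dy": 0, "dz": 0, "spin": 0.13}
    - {"dx": 0, "dy": 0, "dz": 0, "spin": 0.13}

```text
time: 2.5
ee_pos: [0.5567, 0.099, 0.4044]
eef_rot: [0.85, 0.526, -0.0, -0.0]
ft_force: [-0.5, 0.1, 0.4]
width: 0.0869
grip_force: 0.0
```

```bash
python3 -c "
from h import *
goto(.557,.100,.267,1.108)"
```

```text
t 2.5 p [0.5567 0.099  0.4044] psi 1.109 tilt [-0.001 -0.    -1.   ] need cm [ 1.100e-01 -1.000e-02  1.374e+01] spin 0.001 j7 -0.64
```

Call:
move_arm:
  steps:
    - {"dx": 0.1, "dy": 0, "dz": 2.5, "spin": 0}
    - {"dx": 0, "dy": 0, "dz": 2.5, "spin": 0}
    - {"dx": 0, "dy": 0, "dz": 2.5, "spin": 0}
    - {"dx": 0, "dy": 0, "dz": 2.5, "spin": 0}
    - {"dx": 0, "dy": 0, "dz": 2.0, "spin": 0}
    - {"dx": 0, "dy": 0, "dz": 1.7, "spin": 0}
    - {"dx": 0, "dy": 0, "dz": 0, "spin": 0}

```text
time: 3.2
ee_pos: [0.5562, 0.0998, 0.2653]
eef_rot: [0.849, 0.529, -0.002, -0.001]
ft_force: [-0.2, 0.2, 0.3]
width: 0.087
grip_force: 0.0
```

Call:
move_arm:
  steps:
    - {"dx": 0, "dy": 0, "dz": 0, "spin": 0}
    - {"dx": 0, "dy": 0, "dz": 0, "spin": 0}
    - {"dx": 0, "dy": 0, "dz": 0, "spin": 0}
    - {"dx": 0, "dy": 0, "dz": 0, "spin": 0}
    - {"dx": 0, "dy": 0, "dz": 0, "spin": 0}
    - {"dx": 0, "dy": 0, "dz": 0, "spin": 0}
    - {"dx": 0, "dy": 0, "dz": 0, "spin": 0}
    - {"dx": 0, "dy": 0, "dz": 0, "spin": 0}
  claw: 4.0
  squeeze: 4

```text
time: 4.0
ee_pos: [0.5573, 0.0999, 0.2678]
eef_rot: [0.849, 0.529, 0.0, -0.0]
ft_force: [0.1, 0.5, 1.3]
width: 0.0445
grip_force: 4.0
```

```bash
python3 -c "
from h import *
goto(.557,.100,.267,1.108);knob()"
```

```text
t 4.0 p [0.5573 0.0999 0.2678] psi 1.114 tilt [-0.  0. -1.] need cm [-0.   -0.03  0.08] spin 0.006 j7 -0.59
F [0.09 0.5  1.31] T [ 0.018  0.286 -0.094] Mz knob -0.075 Fcross only 0.018 r 0.1297 ang 1.105 t 4.0
```

Call:
move_arm:
  steps:
    - {"dx": -0.0155, "dy": 0.634, "dz": 0, "spin": 0.0488}
    - {"dx": -0.0155, "dy": 0.634, "dz": 0, "spin": 0.0488}
    - {"dx": -0.0155, "dy": 0.634, "dz": 0, "spin": 0.0488}
    - {"dx": -0.0155, "dy": 0.634, "dz": 0, "spin": 0.0488}
    - {"dx": -0.0155, "dy": 0.634, "dz": 0, "spin": 0.0488}
    - {"dx": -0.0155, "dy": 0.634, "dz": 0, "spin": 0.0488}
    - {"dx": -0.0155, "dy": 0.634, "dz": 0, "spin": 0.0488}
    - {"dx": -0.0155, "dy": 0.634, "dz": 0, "spin": 0.0488}
    - {"dx": -0.0155, "dy": 0.634, "dz": 0, "spin": 0.0488}
    - {"dx": -0.0155, "dy": 0.634, "dz": 0, "spin": 0.0488}
    - {"dx": -0.0155, "dy": 0.634, "dz": 0, "spin": 0.0488}
    - {"dx": -0.0155, "dy": 0.634, "dz": 0, "spin": 0.0488}

```text
time: 5.2
ee_pos: [0.6119, 0.0482, 0.2677]
eef_rot: [0.966, 0.26, -0.001, -0.0]
ft_force: [-5.1, -0.6, 3.2]
width: 0.0441
grip_force: 4.0
```

```bash
python3 -c "
from h import *
a=-.065
goto(.499+.13*np.cos(a),-.016+.13*np.sin(a),.267,a);knob()"
```

```text
t 5.2 p [0.6119 0.0482 0.2677] psi 0.526 tilt [-0.002 -0.    -1.   ] need cm [-2.19  7.13  0.07] spin 0.591 j7 -1.0
F [-5.13 -0.58  3.18] T [-0.201  1.109 -0.025] Mz knob 0.239 Fcross only 0.264 r 0.1299 ang 0.517 t 5.2
```

Call:
move_arm:
  steps:
    - {"dx": -0.0155, "dy": 0.634, "dz": 0, "spin": 0.0488}
    - {"dx": -0.0155, "dy": 0.634, "dz": 0, "spin": 0.0488}
    - {"dx": -0.0155, "dy": 0.634, "dz": 0, "spin": 0.0488}
    - {"dx": -0.0155, "dy": 0.634, "dz": 0, "spin": 0.0488}
    - {"dx": -0.0155, "dy": 0.634, "dz": 0, "spin": 0.0488}
    - {"dx": -0.0155, "dy": 0.634, "dz": 0, "spin": 0.0488}
    - {"dx": -0.0155, "dy": 0.634, "dz": 0, "spin": 0.0488}
    - {"dx": -0.0155, "dy": 0.634, "dz": 0, "spin": 0.0488}
    - {"dx": -0.0155, "dy": 0.634, "dz": 0, "spin": 0.0488}
    - {"dx": -0.0155, "dy": 0.634, "dz": 0, "spin": 0.0488}
    - {"dx": -0.0155, "dy": 0.634, "dz": 0, "spin": 0.0488}
    - {"dx": -0.0155, "dy": 0.634, "dz": 0, "spin": 0.0488}

```text
time: 6.4
ee_pos: [0.629, -0.0241, 0.2673]
eef_rot: [1.0, -0.03, -0.001, -0.0]
ft_force: [-5.4, 1.2, 1.8]
width: 0.0438
grip_force: 4.0
```

Call:
move_arm:
  steps:
    - {"dx": 0, "dy": 0, "dz": 0, "spin": 0}
    - {"dx": 0, "dy": 0, "dz": 0, "spin": 0}
    - {"dx": 0, "dy": 0, "dz": 0, "spin": 0}
    - {"dx": 0, "dy": 0, "dz": 0, "spin": 0}

```text
time: 6.8
ee_pos: [0.6291, -0.024, 0.2673]
eef_rot: [1.0, -0.028, -0.001, -0.0]
ft_force: [-5.8, -0.2, 1.2]
width: 0.044
grip_force: 4.0
```

```bash
python3 -c "
from h import *
a=-.065
goto(.499+.13*np.cos(a),-.016+.13*np.sin(a),.267,a);knob()"
```

```text
t 6.8 p [ 0.6291 -0.024   0.2673] psi -0.056 tilt [-0.002  0.    -1.   ] need cm [-0.04  0.05  0.03] spin 0.009 j7 -1.4
F [-5.81 -0.22  1.21] T [-0.09   1.41  -0.007] Mz knob -0.083 Fcross only -0.076 r 0.1304 ang -0.061 t 6.8
```

Call:
move_arm:
  steps:
    - {"dx": 0, "dy": 0, "dz": 0, "spin": 0}
    - {"dx": 0, "dy": 0, "dz": 0, "spin": 0}
    - {"dx": 0, "dy": 0, "dz": 0, "spin": 0}
    - {"dx": 0, "dy": 0, "dz": 0, "spin": 0}
    - {"dx": 0, "dy": 0, "dz": 0, "spin": 0}
    - {"dx": 0, "dy": 0, "dz": -1, "spin": 0}
    - {"dx": 0, "dy": 0, "dz": -2, "spin": 0}
    - {"dx": 0, "dy": 0, "dz": -3, "spin": 0}
    - {"dx": 0, "dy": 0, "dz": -3, "spin": 0}
    - {"dx": 0, "dy": 0, "dz": -3, "spin": 0}
    - {"dx": 0, "dy": 0, "dz": -2, "spin": 0}
  claw: 8.7

```text
time: 7.9
ee_pos: [0.6297, -0.0247, 0.411]
eef_rot: [1.0, -0.029, 0.001, -0.0]
ft_force: [0.0, -0.9, -0.3]
width: 0.0874
grip_force: 0.0
```

Call:
move_arm:
  steps:
    - {"dx": -1.5, "dy": -4, "dz": 0, "spin": 0}
    - {"dx": -1.5, "dy": -4, "dz": 0, "spin": 0}
    - {"dx": -1.5, "dy": -4, "dz": 0, "spin": 0}
    - {"dx": -1.5, "dy": -4, "dz": 0, "spin": 0}
    - {"dx": -1.5, "dy": -4, "dz": 0, "spin": 0}
    - {"dx": 0, "dy": 0, "dz": 0, "spin": -0.1}
    - {"dx": 0, "dy": 0, "dz": 0, "spin": -0.1}
    - {"dx": 0, "dy": 0, "dz": 0, "spin": -0.1}
    - {"dx": 0, "dy": 0, "dz": 0, "spin": -0.1}
    - {"dx": 0, "dy": 0, "dz": 0, "spin": -0.1}
    - {"dx": 0, "dy": 0, "dz": 0, "spin": -0.06}
  claw: 0

```text
time: 9.0
ee_pos: [0.5663, 0.1794, 0.4086]
eef_rot: [0.968, 0.25, 0.0, -0.0]
ft_force: [0.3, 0.1, 0.1]
width: 0.007
grip_force: 0.0
```

```bash
python3 - <<'E'
from h import *
goto(.497,.040,.246,.505)
c=snap('top','pics/top1.png')
a=c["img"][175:325,220:420,::-1]; cv2.imwrite('pics/c2.png',cv2.resize(a,None,fx=4,fy=4,interpolation=cv2.INTER_CUBIC))
E
```

```text
t 9.0 p [0.5663 0.1794 0.4086] psi 0.506 tilt [ 0.001  0.    -1.   ] need cm [-12.83   8.84  16.25] spin 0.001 j7 -1.32
```

View pics/c2.png

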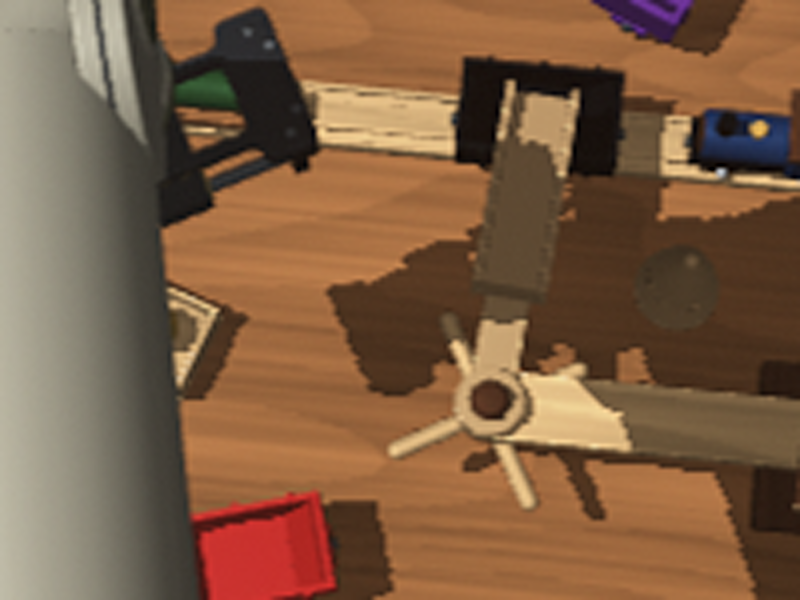

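The chute lip, at crop (543,88), now sits over the black wagon. The knob spokes have not moved; the one to push has its tip at (392,452). Next I move to the clockwise side of that spoke.

Call:
move_arm:
  steps:
    - {"dx": -2.14, "dy": 1.47, "dz": 0, "spin": 0}
    - {"dx": -2.14, "dy": 1.47, "dz": 0, "spin": 0}
    - {"dx": -2.14, "dy": 1.47, "dz": 0, "spin": 0}
    - {"dx": -2.14, "dy": 1.47, "dz": 0, "spin": 0}
    - {"dx": -2.14, "dy": 1.47, "dz": 0, "spin": 0}
    - {"dx": -2.14, "dy": 1.47, "dz": 0, "spin": 0}
    - {"dx": 0, "dy": 0, "dz": 2, "spin": 0}
    - {"dx": 0, "dy": 0, "dz": 2, "spin": 0}
    - {"dx": 0, "dy": 0, "dz": 2, "spin": 0}
    - {"dx": 0, "dy": 0, "dz": 0, "spin": 0}

```text
time: 10.05
ee_pos: [0.4955, 0.0404, 0.3462]
eef_rot: [0.969, 0.248, -0.002, 0.0]
ft_force: [0.6, 0.0, -0.1]
width: 0.0008
grip_force: 0.0
```

```bash
python3 - <<'E'
from h import *
goto(.497,.040,.246,.505)
c=ld('top');b=lambda u,v,z:back(c,220+u/4,175+v/4,z)
print(b(543,87,.099),PV+.193*np.array([np.cos(-.06),np.sin(-.06)]))
E
```

```text
t 10.05 p [0.4955 0.0404 0.3462] psi 0.501 tilt [-0.003 -0.001 -1.   ] need cm [ 0.15  0.11 10.02] spin -0.004 j7 -1.18
[ 0.69264706 -0.02856581  0.099     ] [ 0.6916527  -0.02757305]
```

Call:
move_arm:
  steps:
    - {"dx": 0.1, "dy": 0.1, "dz": 2, "spin": 0}
    - {"dx": 0, "dy": 0, "dz": 2, "spin": 0}
    - {"dx": 0, "dy": 0, "dz": 1.5, "spin": 0}
    - {"dx": 0, "dy": 0, "dz": 1.5, "spin": 0}
    - {"dx": 0, "dy": 0, "dz": 1, "spin": 0}
    - {"dx": 0, "dy": 0, "dz": 1, "spin": 0}
    - {"dx": 0, "dy": 0, "dz": 1, "spin": 0}
    - {"dx": 0, "dy": 0, "dz": 0, "spin": 0}
    - {"dx": 0, "dy": 0, "dz": 0, "spin": 0}

```text
time: 10.95
ee_pos: [0.4977, 0.0401, 0.2479]
eef_rot: [0.969, 0.249, -0.0, 0.0]
ft_force: [0.8, -0.8, 0.0]
width: 0.0002
grip_force: 0.0
```

```bash
python3 - <<'E'
from h import *
goto(.497,.040,.246,.505);knob()
E
```

```text
t 10.95 p [0.4977 0.0401 0.2479] psi 0.502 tilt [-0. -0. -1.] need cm [-0.07 -0.02  0.19] spin -0.003 j7 -1.09
F [ 0.76 -0.85  0.02] T [-0.106  0.154 -0.023] Mz knob -0.065 Fcross only -0.042 r 0.0562 ang 1.594 t 10.95
```

Call:
move_arm:
  steps:
    - {"dx": -0.15, "dy": 0, "dz": 0.1, "spin": 0}
    - {"dx": -0.15, "dy": 0, "dz": 0.05, "spin": 0}
    - {"dx": -0.15, "dy": 0, "dz": 0, "spin": 0}
    - {"dx": -0.15, "dy": 0, "dz": 0, "spin": 0}
    - {"dx": -0.15, "dy": 0, "dz": 0, "spin": 0}
    - {"dx": -0.15, "dy": 0, "dz": 0, "spin": 0}
    - {"dx": -0.15, "dy": 0, "dz": 0, "spin": 0}

```text
time: 11.65
ee_pos: [0.4888, 0.0354, 0.2466]
eef_rot: [0.969, 0.249, 0.001, -0.0]
ft_force: [4.9, 3.0, -3.5]
width: -0.0001
grip_force: 2.9
```

```bash
python3 - <<'E'
from h import *
goto(.497,.040,.246,.505);knob()
E
```

```text
t 11.65 p [0.4888 0.0354 0.2466] psi 0.503 tilt [ 0.002  0.001 -1.   ] need cm [ 0.94 -0.    0.06] spin -0.002 j7 -1.09
F [ 4.86  2.99 -3.54] T [ 0.59  -1.045  0.007] Mz knob -0.273 Fcross only -0.28 r 0.0524 ang 1.766 t 11.65
```

Call:
move_arm:
  steps:
    - {"dx": -0.25, "dy": -0.07, "dz": 0, "spin": -0.05}
    - {"dx": -0.25, "dy": -0.07, "dz": 0, "spin": -0.05}
    - {"dx": -0.25, "dy": -0.07, "dz": 0, "spin": -0.05}

```text
time: 11.95
ee_pos: [0.4814, 0.0335, 0.2465]
eef_rot: [0.947, 0.322, 0.001, 0.0]
ft_force: [5.3, 1.6, -3.3]
width: 0.0004
grip_force: 2.7
```

```bash
python3 - <<'E'
from h import *
goto(.497,.040,.246,.505);knob()
E
```

```text
t 11.95 p [0.4814 0.0335 0.2465] psi 0.655 tilt [ 0.002  0.001 -1.   ] need cm [1.63 0.44 0.06] spin 0.15 j7 -0.95
F [ 5.32  1.59 -3.35] T [ 0.553 -1.002  0.025] Mz knob -0.267 Fcross only -0.291 r 0.0525 ang 1.912 t 11.95
```

Call:
move_arm:
  steps:
    - {"dx": -0.25, "dy": -0.07, "dz": 0, "spin": -0.05}
    - {"dx": -0.25, "dy": -0.07, "dz": 0, "spin": -0.05}
    - {"dx": -0.25, "dy": -0.07, "dz": 0, "spin": -0.05}
    - {"dx": -0.25, "dy": -0.07, "dz": 0, "spin": -0.05}
    - {"dx": -0.25, "dy": -0.07, "dz": 0, "spin": -0.05}

```text
time: 12.45
ee_pos: [0.4699, 0.0276, 0.2466]
eef_rot: [0.899, 0.437, 0.001, 0.0]
ft_force: [4.2, 3.5, -3.8]
width: 0.0006
grip_force: 2.7
```

```bash
python3 - <<'E'
from h import *
goto(.497,.040,.246,.505);knob()
E
```

```text
t 12.45 p [0.4699 0.0276 0.2466] psi 0.905 tilt [ 0.002  0.001 -1.   ] need cm [2.65 1.37 0.06] spin 0.4 j7 -0.71
F [ 4.24  3.5  -3.79] T [ 0.69  -0.882  0.053] Mz knob -0.234 Fcross only -0.287 r 0.0524 ang 2.16 t 12.45
```

Call:
move_arm:
  steps:
    - {"dx": -0.25, "dy": -0.07, "dz": 0, "spin": -0.05}
    - {"dx": -0.25, "dy": -0.07, "dz": 0, "spin": -0.05}
    - {"dx": -0.25, "dy": -0.07, "dz": 0, "spin": -0.05}
    - {"dx": -0.25, "dy": -0.07, "dz": 0, "spin": -0.05}
    - {"dx": -0.25, "dy": -0.07, "dz": 0, "spin": -0.05}

```text
time: 12.95
ee_pos: [0.4602, 0.0191, 0.2465]
eef_rot: [0.838, 0.546, 0.001, 0.0]
ft_force: [4.0, 4.4, -2.7]
width: 0.0003
grip_force: 2.7
```

```bash
python3 -c "from h import *;knob()"
```

```text
F [ 3.96  4.36 -2.73] T [ 0.826 -0.89   0.015] Mz knob -0.294 Fcross only -0.308 r 0.0523 ang 2.406 t 12.95
```

Call:
move_arm:
  steps:
    - {"dx": -0.25, "dy": -0.07, "dz": 0, "spin": -0.05}
    - {"dx": -0.25, "dy": -0.07, "dz": 0, "spin": -0.05}
    - {"dx": -0.25, "dy": -0.07, "dz": 0, "spin": -0.05}
    - {"dx": -0.25, "dy": -0.07, "dz": 0, "spin": -0.05}

```text
time: 13.35
ee_pos: [0.4542, 0.0107, 0.2465]
eef_rot: [0.779, 0.627, 0.001, 0.0]
ft_force: [4.0, 4.8, -2.8]
width: 0.0005
grip_force: 2.7
```

```bash
python3 -c "from h import *;knob()"
```

```text
F [ 3.99  4.83 -2.76] T [ 0.992 -0.785  0.027] Mz knob -0.296 Fcross only -0.323 r 0.0522 ang 2.604 t 13.35
```

Call:
move_arm:
  steps:
    - {"dx": -0.25, "dy": -0.07, "dz": 0, "spin": -0.05}
    - {"dx": -0.25, "dy": -0.07, "dz": 0, "spin": -0.05}
    - {"dx": -0.25, "dy": -0.07, "dz": 0, "spin": -0.05}

```text
time: 13.65
ee_pos: [0.4509, 0.0037, 0.2465]
eef_rot: [0.73, 0.684, 0.001, 0.0]
ft_force: [3.5, 4.6, -2.7]
width: 0.0001
grip_force: 2.6
```

```bash
python3 -c "from h import *;knob()"
```

```text
F [ 3.55  4.61 -2.71] T [ 1.099 -0.795  0.12 ] Mz knob -0.172 Fcross only -0.292 r 0.052 ang 2.752 t 13.65
```

Call:
move_arm:
  steps:
    - {"dx": -0.25, "dy": -0.07, "dz": 0, "spin": -0.05}
    - {"dx": -0.25, "dy": -0.07, "dz": 0, "spin": -0.05}

```text
time: 13.85
ee_pos: [0.4492, -0.0012, 0.2465]
eef_rot: [0.695, 0.719, 0.001, 0.0]
ft_force: [3.2, 5.2, -1.7]
width: 0.0004
grip_force: 2.6
```

```bash
python3 -c "from h import *;knob()"
```

```text
F [ 3.18  5.22 -1.66] T [ 1.175 -0.642  0.07 ] Mz knob -0.237 Fcross only -0.307 r 0.052 ang 2.852 t 13.85
```

Call:
move_arm:
  steps:
    - {"dx": -0.25, "dy": -0.07, "dz": 0, "spin": -0.05}
    - {"dx": -0.25, "dy": -0.07, "dz": 0, "spin": -0.05}
    - {"dx": -0.25, "dy": -0.07, "dz": 0, "spin": -0.05}
    - {"dx": -0.25, "dy": -0.07, "dz": 0, "spin": -0.05}

```text
time: 14.25
ee_pos: [0.4474, -0.0113, 0.2465]
eef_rot: [0.619, 0.785, 0.001, -0.0]
ft_force: [2.5, 7.0, -1.2]
width: 0.0004
grip_force: 2.6
```

```bash
python3 -c "from h import *;knob()"
```

```text
F [ 2.46  6.99 -1.2 ] T [ 1.258 -0.466  0.033] Mz knob -0.339 Fcross only -0.372 r 0.0518 ang 3.051 t 14.25
```

Call:
move_arm:
  steps:
    - {"dx": -0.25, "dy": -0.07, "dz": 0, "spin": -0.05}
    - {"dx": -0.25, "dy": -0.07, "dz": 0, "spin": -0.05}
    - {"dx": -0.25, "dy": -0.07, "dz": 0, "spin": -0.05}
    - {"dx": -0.25, "dy": -0.07, "dz": 0, "spin": -0.05}

```text
time: 14.65
ee_pos: [0.4477, -0.0216, 0.2464]
eef_rot: [0.538, 0.843, 0.001, -0.0]
ft_force: [1.6, 6.3, 0.4]
width: 0.0006
grip_force: 2.7
```

```bash
python3 -c "from h import *;knob()"
```

```text
F [1.63 6.27 0.44] T [ 1.414 -0.208  0.084] Mz knob -0.229 Fcross only -0.313 r 0.0516 ang -3.033 t 14.65
```

Call:
move_arm:
  steps:
    - {"dx": -0.25, "dy": -0.07, "dz": 0, "spin": -0.05}
    - {"dx": -0.25, "dy": -0.07, "dz": 0, "spin": -0.05}
    - {"dx": -0.25, "dy": -0.07, "dz": 0, "spin": -0.05}
    - {"dx": -0.25, "dy": -0.07, "dz": 0, "spin": -0.05}

```text
time: 15.05
ee_pos: [0.4499, -0.0315, 0.2464]
eef_rot: [0.451, 0.893, 0.001, -0.0]
ft_force: [0.0, 7.2, 0.8]
width: 0.0005
grip_force: 3.0
```

```bash
python3 -c "from h import *;knob()"
```

```text
F [0.02 7.2  0.81] T [ 1.639 -0.02   0.065] Mz knob -0.288 Fcross only -0.353 r 0.0514 ang -2.836 t 15.05
```

Call:
move_arm:
  steps:
    - {"dx": -0.25, "dy": -0.07, "dz": 0, "spin": -0.05}
    - {"dx": -0.25, "dy": -0.07, "dz": 0, "spin": -0.05}
    - {"dx": -0.25, "dy": -0.07, "dz": 0, "spin": -0.05}
    - {"dx": -0.25, "dy": -0.07, "dz": 0, "spin": -0.05}

```text
time: 15.45
ee_pos: [0.4541, -0.0407, 0.2463]
eef_rot: [0.36, 0.933, 0.001, -0.001]
ft_force: [-2.7, 8.5, 2.1]
width: 0.0003
grip_force: 3.5
```

```bash
python3 -c "from h import *;knob()"
```

```text
F [-2.72  8.46  2.05] T [1.733 0.483 0.048] Mz knob -0.399 Fcross only -0.447 r 0.0513 ang -2.638 t 15.45
```

Call:
move_arm:
  steps:
    - {"dx": -0.25, "dy": -0.07, "dz": 0, "spin": -0.05}

```text
time: 15.55
ee_pos: [0.4554, -0.0429, 0.2462]
eef_rot: [0.336, 0.942, 0.001, -0.001]
ft_force: [-3.1, 7.6, 3.6]
width: 0.0007
grip_force: 3.6
```

```bash
python3 -c "from h import *;knob()"
```

```text
F [-3.12  7.57  3.62] T [1.815 0.559 0.004] Mz knob -0.41 Fcross only -0.414 r 0.0512 ang -2.588 t 15.55
```

The thread moment has risen from about 0.26 Nm (free running) to about 0.41 Nm, which is about 8 N at 50 mm and counts as firm. I back off and rise.

Call:
move_arm:
  steps:
    - {"dx": 0.2, "dy": 0, "dz": 0, "spin": 0}
    - {"dx": 0.4, "dy": 0, "dz": 0, "spin": 0}
    - {"dx": 0.4, "dy": 0, "dz": 0, "spin": 0}
    - {"dx": 0.5, "dy": -0.3, "dz": 0, "spin": 0}
    - {"dx": 0, "dy": 0, "dz": -1, "spin": 0}
    - {"dx": 0, "dy": 0, "dz": -2, "spin": 0}
    - {"dx": 0, "dy": 0, "dz": -3, "spin": 0}
    - {"dx": 0, "dy": 0, "dz": -3, "spin": 0}
    - {"dx": 0, "dy": 0, "dz": -3, "spin": 0}
    - {"dx": 0, "dy": 0, "dz": -3, "spin": 0}

```text
time: 16.55
ee_pos: [0.4418, -0.0375, 0.3983]
eef_rot: [0.338, 0.941, 0.0, 0.0]
ft_force: [-0.1, 0.5, 0.7]
width: 0.0006
grip_force: 0.0
```

```bash
python3 -c "from h import *;goto(.5,.22,.4,2.36)"
```

```text
t 16.55 p [ 0.4418 -0.0375  0.3983] psi 2.452 tilt [ 0.001  0.    -1.   ] need cm [11.9  23.57 -0.15] spin 0.092 j7 0.82
```

Call:
move_arm:
  steps:
    - {"dx": 1.5, "dy": 3, "dz": 0, "spin": 0}
    - {"dx": 1.5, "dy": 3, "dz": 0, "spin": 0}
    - {"dx": 1.5, "dy": 3, "dz": 0, "spin": 0}
    - {"dx": 1.5, "dy": 3, "dz": 0, "spin": 0}
    - {"dx": 1.5, "dy": 3, "dz": 0, "spin": 0}
    - {"dx": 1.5, "dy": 3, "dz": 0, "spin": 0}
    - {"dx": 1.5, "dy": 3, "dz": 0, "spin": 0}
    - {"dx": 1.5, "dy": 3, "dz": 0, "spin": 0}
    - {"dx": 0, "dy": 0, "dz": 0, "spin": 0}
    - {"dx": 0, "dy": 0, "dz": 0, "spin": 0}

```text
time: 17.55
ee_pos: [0.502, 0.2247, 0.3966]
eef_rot: [0.337, 0.941, -0.0, 0.0]
ft_force: [-0.5, -1.1, 1.1]
width: 0.0005
grip_force: 0.0
```

```bash
python3 - <<'E'
from h import *
c=snap('top','pics/top2.png')
a=c["img"][175:325,220:420,::-1]; cv2.imwrite('pics/c3.png',cv2.resize(a,None,fx=4,fy=4,interpolation=cv2.INTER_CUBIC))
E
```

```text
(no output)
```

View pics/c3.png

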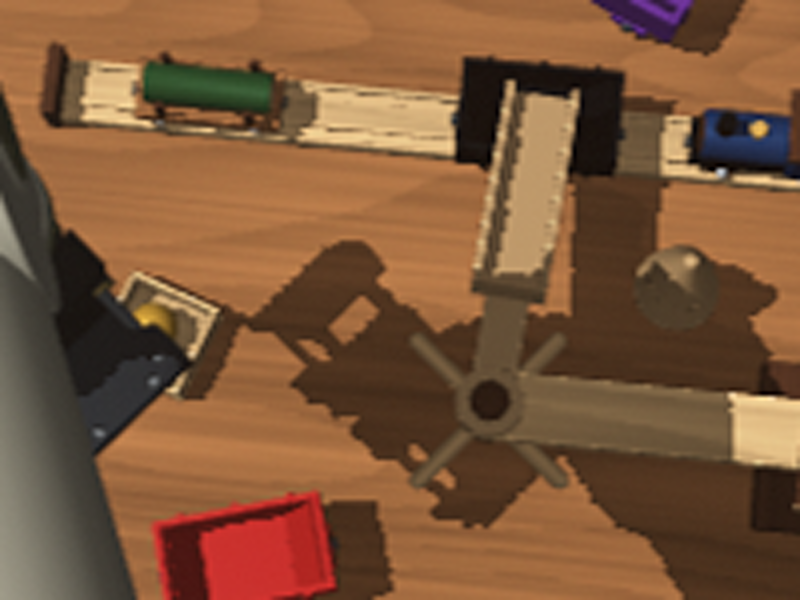

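The lip at (543,88) is still over the black wagon, the spokes have turned about 110°, and the toys in view are where they were. I'm handing in.

```bash
python3 -c "from h import *;print(job.close_job())"
```

```text
the job is handed in; nothing more can be done
None
```

I swung the chute until its lip was about 4 mm from the middle of the black hopper wagon's mouth. I then tightened the knob to about 8 N (firm range 7–9 N), let go of everything and handed the job in. I judged the clamp only from the push on the knob, and the hand-in returned no verdict.

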